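Hold the moisture meter on the bread board's marked spot

TASK

The washed bread board must be dry before it is oiled again: first press the red paddle of the sprung clamp on the board rest down until the lever catches and stays down by itself, then take the orange moisture meter out of its stand and hold it with its steel tip inside the blue ring marked on the sloping board, square to the board's face, pressing lightly so that the sprung tip is pushed in about half way. Finish while holding it there, steady, the tip still on the spot, so that it can be read. Leave the coffee things, the caddy and the pitcher as they stand.

Things in the scene. Friction and masses are not known exactly. Their poses are not given: they have to be found in the camera images.
- rest: Fixed wooden board rest, 228 mm deep (x), 225 mm wide (y); origin on the table, z vertical. Its plate slopes 15 degrees, rising along the rest's own +x (away from the robot), top 55 mm above the table over the origin. A 13 mm lip stops the board's lower edge. The clamp lever runs along its +y side, 105 mm from the middle.
- rest_face (a point): Point on the top of the rest's sloping plate above its origin (under the middle of the board); z is square to the plate, outward and upward; x points up the slope, y to the left.
- board: Loose spruce bread board, 200 mm (x, up the slope) by 150 mm (y) by 16 mm thick, 0.36 kg, lying on the rest; origin at the centre of its underside, z square to its face.
- spot (a point): Centre of the marked spot on the board's upper face: a blue ring of 25 mm outer and 17 mm inner diameter with a 5 mm blue dot. z is square to the face, outward (15 degrees from vertical, leaning down the slope); x points up the slope. It lies 20 mm down the slope and 15 mm to the -y side of the board's middle.
- clamp (a joint): Angle of the sprung clamp lever: 0 = raised, as it starts; it grows as the paddle is pressed. The spring pushes back with about 7 N at the paddle at first, then less; past 0.40 rad a detent pulls it down and it stays, its rubber foot on the board, at about 0.50 rad; it can go no further.
- clamp_paddle (a point): Middle of the top of the red press paddle (44 x 40 mm) at the lever's free end, 180 mm from the pivot; the lever points to the rest's -x. Raised: about 165 mm above the table; it swings down about 90 mm, nearly straight (level shift under 12 mm), to about 75 mm. z is square to the paddle, y along the lever's hinge.
- stand: Fixed grey ring stand, 68 mm across, 50 mm tall, with a 28 mm through hole in which the meter stands upright; origin at the centre of its underside.
- meter: Orange moisture meter, about 0.12 kg, upright in the stand; z along its axis to the top. Origin: underside of its black collar (38 mm wide, 6 mm high), which rests on the stand's rim. Above it the handle, 32 (x) by 24 (y, grip it across this) by 85 mm, top 91 mm over the origin. Below, a 23 mm barrel to 28 mm and the sprung 9 mm round-ended tip to 46 mm under the origin.
- meter_grip (a point): Point on the meter's axis in the middle of its handle, 50 mm above the meter's origin and 96 mm above the end of the free tip.
- meter_point (a point): The end of the meter's sprung tip (moves with it).
- meter_tip (a joint): How far the sprung tip is pushed in: 0 = free, 0.012 m = fully in. It starts to move at 0.4 N and takes 0.4 N more for every mm (2.8 N at half way).
- coffee_pot: Tall white ceramic coffee pot with a blue band and knob, 128 mm wide (about 225 mm over spout and handle), 245 mm tall, loose; origin at the centre of its foot. Leave alone.
- pitcher: Empty blue plastic juice pitcher with a white handle, 124 mm wide (plus handle), 200 mm tall, loose; origin at the centre of its foot. Leave alone.
- caddy: Closed square tin tea caddy, green with a brass lid, 82 x 82 x 119 mm tall, loose; stands on the left or the right of the board rest, across from the meter's stand; origin at the centre of its underside. Leave alone.
- saucer1: White saucer, 144 mm across, 18 mm high, carrying cup1; origin at the centre of its underside. Leave alone.
- cup1: Blue mug-like cup, 76 mm across, 62 mm tall, on saucer1; origin at the centre of its underside. Leave alone.
- saucer2: White saucer, 144 mm across, 18 mm high, carrying cup2; origin at the centre of its underside. Leave alone.
- cup2: Blue mug-like cup, 76 mm across, 62 mm tall, on saucer2; origin at the centre of its underside. Leave alone.
Things that resemble listed ones, but are neither listed nor needed, are in the scene too. Of the things that look like the meter, the largest one is meant.

How it is judged:
By the outcome, as a careful person would: the job done as asked, in the order asked, and still so for the second after the job is handed in, while the arm keeps its last pose, push and grip.
It also fails if it takes over 56 s, if anything falls off the work surface, if the arm or the gripper's body presses on something with over 40 N, if the wrist force passes 120 N, or if a joint passes its speed limit or range.

ROBOT

A 7-joint arm with a two-finger parallel gripper is mounted at the origin on the work surface. World frame = base frame: x ahead of the robot, y to its left, z up, the work surface at z = 0. Lengths are in m, angles in rad, forces in N, time in s.
With the tool pointing down it reaches from about 0.425 to 0.95 m from the base axis. Payload 16.7 kg.
Tool frame: the origin (TCP) lies at the very end of the fingers, on their centre line; the grasp point (between the pads) lies 19 mm behind it; z points along the fingers, y is the direction in which the jaws open and shut (so a half turn about z gives the same grasp; the last joint's range is limited). The gripper opens to 94 mm and grips with 3 to 60 N. Pads are 16 mm wide; open, the fingers measure 119 mm over their backs; the gripper's body (75 mm by 177 mm) begins 78 mm behind the grasp point.
Start: joints at [1.157, 0.426, 0.074, 1.606, -0.034, 1.111, -0.067], TCP at [0.177, -0.651, 0.205] pointing down, gripper open.
Joint ranges: [-2.85, 2.85], [-0.5, 2.14], [-1.23, 1.37], [0.21, 2.46], [-1.02, 4.16], [0.16, 2.05], [-2.73, 2.73]. Speed limits (rad/s): [1.89, 1.89, 2.39, 2.39, 3.01, 3.01, 3.01].

INTERFACE

Orientations are given as [roll, pitch, yaw] about the fixed x, y, z axes, in that order (R = Rz(yaw) Ry(pitch) Rx(roll)).
In Python, from workcell import read_state, viewer, workorder gives the robot as it stands.
- The arm moves only by the shell command python3 -m inch 'ROWS'. ROWS is JSON, a list of rows, each a list of 5 numbers: the closure, from -1 (fully open) to 1 (shut), then the shift along the tool's x, y, z in mm, then the turn about the tool's z in degrees. In form: [[gripper, x, y, z, spin], ...]. A call has 1 to 10 rows; each row is the pose to reach, as a shift and turn from the pose commanded when the call began, along the tool's axes at that moment; what a row does not reach only later rows make up. A row lasts 1/12 s, in which the tool goes at most 41.7 mm and 7.16 degrees, less where a joint would pass 70% of its speed; a pose out of reach is approached as far as the arm can. A call with a gripper value outside its range is refused whole. The fingers move at their own pace and stop on an object; the grip force is fixed at half the most. Time passes only in rows, so rows that repeat a pose let the fingers close. It gives the time, the measured TCP pose, the force and the opening at its end, in the units of the state.
- read_state(): the state, without advancing time (a new reading comes with each control period).
- viewer.capture(name): name is "scene" or "side" or "wrist"; returns a dict with "color" (420x560x3 uint8, red, green, blue), "camera_matrix" (3x3 intrinsics, pixels), "R" (3x3) and "t" (3): a world point X has camera coordinates R X + t; the wrist camera has in their place "mount" (4x4, takes a point from camera to tool coordinates, whose origin is the TCP and whose axes are the flange's). Camera axes: x right, y down, z forward; pixel columns grow to the right and rows downward; lengths in m; the calibration is good to about 2 mm. The wrist camera is an equidistant fisheye: a pixel r from the principal point sees the ray r / f radians off the axis. A picture is of the moment at which its call begins: read the wrist's pose just before it. There is no depth.
- workorder.hand_in(): hands the job in, once; it reports no verdict.
The state is a dict: "time_s": time; "joint_positions": joint angles; "qd": joint speeds; "effort": joint torques, N m; "tool_pos": TCP position; "tcp_rot": TCP orientation; "force": force on the tool from outside, world axes, zero at the start; "wrist_torque": the same for the moment, N m; "grip_width": finger opening in m.
Only numpy, scipy, OpenCV 4.12 (cv2) and the standard library are available. Lean on these libraries where they do the work, as an engineer would, in place of code of your own. Each camera call takes 0.05 s, during which the arm holds its last target. There are 200 camera calls.

## Working session

There is one attempt and no reset: what is moved stays moved. The work goes in short steps, Python scripts to look and compute and a shell command to move; the robot and the scene stay as the last step left them, time stands still between calls to the robot, and variables do not carry over. Pictures are saved under pics/ and viewed, about 8 in all and at most 12, crops included, and the job is handed in when it is done.

```bash
mkdir -p pics; ls
cat > h.py <<'E'
import numpy as np, cv2
from workcell import read_state, viewer, workorder
def cap(n,f):
    c=viewer.capture(n); cv2.imwrite(f'pics/{f}.png',c['color'][:,:,::-1]); np.savez(f'pics/{f}.npz',**{k:v for k,v in c.items() if k!='name'}); return c
def ray(c,u,v):
    K=np.array(c['camera_matrix']);R=np.array(c['R']);t=np.array(c['t'])
    d=R.T@np.linalg.inv(K)@[u,v,1]; return -R.T@t, d/np.linalg.norm(d)
def onz(c,u,v,z):
    o,d=ray(c,u,v); return o+d*(z-o[2])/d[2]
def tri(rs):
    A=np.zeros((3,3));b=np.zeros(3)
    for o,d in rs:
        P=np.eye(3)-np.outer(d,d);A+=P;b+=P@o
    p=np.linalg.solve(A,b); return p,[np.linalg.norm((np.eye(3)-np.outer(d,d))@(p-o)) for o,d in rs]
E
python3 - <<'E'
from h import *
a=cap('scene','s0');b=cap('side','d0');
s=read_state();print(s)
for c in(a,b): print(c['camera_matrix'],c['R'],c['t'], -np.array(c['R']).T@c['t'])
w=cap('wrist','w0');print(w['mount'],w['camera_matrix'])
E
```

```text
pics
{'time_s': 0.1, 'joint_positions': array([ 1.1564942 ,  0.4266763 ,  0.073824  ,  1.60653511, -0.03407608,
        1.11080093, -0.06710927]), 'qd': array([ 8.26937513e-04, -2.21556554e-03, -1.91182993e-03, -2.07019989e-03,
        6.04153337e-06,  2.54464919e-03, -3.48696989e-04]), 'effort': array([ 6.13911325e-03, -9.37467027e+01,  3.67623031e+00, -4.55046558e+01,
       -4.86094854e-02,  1.68004649e-02, -1.49701158e-06]), 'tool_pos': array([ 0.17653991, -0.65109515,  0.2048437 ]), 'tcp_rot': array([-3.14043479e+00,  9.14562535e-05,  2.64798561e-01]), 'force': array([ 0.36845163,  0.0605867 , -0.24621396]), 'wrist_torque': array([-0.02467278,  0.00804697,  0.04131527]), 'grip_width': 0.09403697632483615}
[[533.37501976   0.         275.62447073]
 [  0.         533.37501976 208.79395659]
 [  0.           0.           1.        ]] [[-0.11322092  0.99353686 -0.00809501]
 [ 0.78319069  0.08423104 -0.61604989]
 [-0.61138643 -0.07608967 -0.78766554]] [ 0.06602267 -0.33862697  1.84190122] [1.39879804 0.10307661 1.24272546]
[[381.74811976   0.         281.2569109 ]
 [  0.         381.74811976 210.97267675]
 [  0.           0.           1.        ]] [[ 0.98720421 -0.1594427  -0.0024251 ]
 [-0.10281633 -0.62482486 -0.77396557]
 [ 0.1218879   0.7643114  -0.63322304]] [-0.527373    0.15993242  1.04636137] [ 0.40952972 -0.78390195  0.78508339]
[[-1.96699739e-04 -9.58740643e-01 -2.84282149e-01  8.39547907e-02]
 [ 9.99999783e-01 -9.77318476e-06 -6.58957122e-04  1.98736653e-04]
 [ 6.28990633e-04 -2.84282217e-01  9.58740437e-01 -1.80105909e-01]
 [ 0.00000000e+00  0.00000000e+00  0.00000000e+00  1.00000000e+00]] [[325.1922621    0.         278.42097796]
 [  0.         325.1922621  210.34586269]
 [  0.           0.           1.        ]]
```

View pics/s0.png

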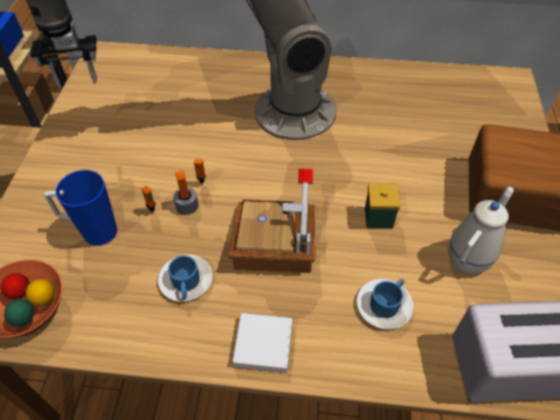

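View pics/d0.png

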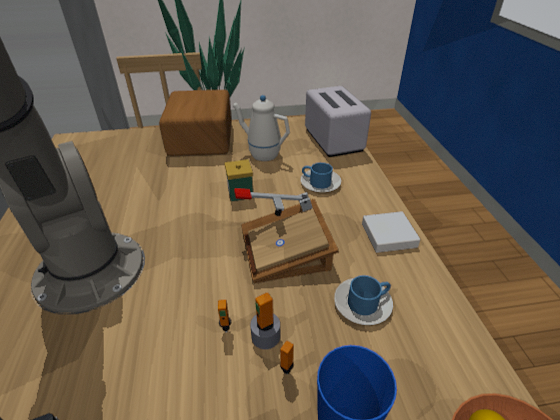

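The scene view shows the paddle at (305,176), the ring at (262,218) and the meter in its stand at (184,190), with two smaller look-alikes beside it. In the side view they are at (243,194), (280,243) and (265,315). Next I triangulate these.

```bash
cat >> h.py <<'E'
def blobs(c,kind,roi=None,amin=6):
    h=cv2.cvtColor(np.ascontiguousarray(c['color']),cv2.COLOR_RGB2HSV)
    lim={'red':[((0,190,110),(4,255,255)),((176,190,110),(180,255,255))],'orange':[((5,215,120),(16,255,255))],'blue':[((100,80,60),(130,255,255))]}[kind]
    m=sum(cv2.inRange(h,*l) for l in lim)
    if roi: k=np.zeros_like(m);k[roi[1]:roi[3],roi[0]:roi[2]]=1;m=m*k
    n,l,s,ce=cv2.connectedComponentsWithStats(m)
    return [(ce[i].round(1),s[i][:5].tolist()) for i in range(1,n) if s[i][4]>=amin],m
E
python3 - <<'E'
from h import *
a={k:v for k,v in np.load('pics/s0.npz').items()};b={k:v for k,v in np.load('pics/d0.npz').items()}
for n,c,ro in(('s',a,{'red':(280,150,330,200),'orange':(130,140,220,225),'blue':(245,205,280,230)}),('d',b,{'red':(225,180,262,205),'orange':(210,280,300,375),'blue':(268,233,292,252)})):
    for k in ro: print(n,k,blobs(c,k,ro[k])[0])
big=[cv2.resize(a['color'][130:280,130:330],None,fx=4,fy=4,interpolation=2),]
cv2.imwrite('pics/z1.png',big[0][:,:,::-1])
E
```

```text
s red [(array([305.1, 175.2]), [299, 169, 13, 14, 171])]
s orange [(array([198.3, 162.1]), [195, 160, 8, 6, 34]), (array([180.2, 175.9]), [176, 172, 9, 9, 63]), (array([145.8, 190.2]), [143, 187, 7, 7, 36])]
s blue []
d red [(array([242.3, 192.4]), [235, 188, 16, 10, 128])]
d orange [(array([264.2, 298.8]), [256, 293, 16, 13, 91]), (array([220.6, 302.2]), [218, 300, 6, 5, 16]), (array([223., 306.]), [219, 300, 7, 9, 21]), (array([286.7, 346.9]), [281, 342, 12, 11, 82])]
d blue [(array([279.8, 242.4]), [276, 239, 9, 7, 20])]
```

View pics/z1.png

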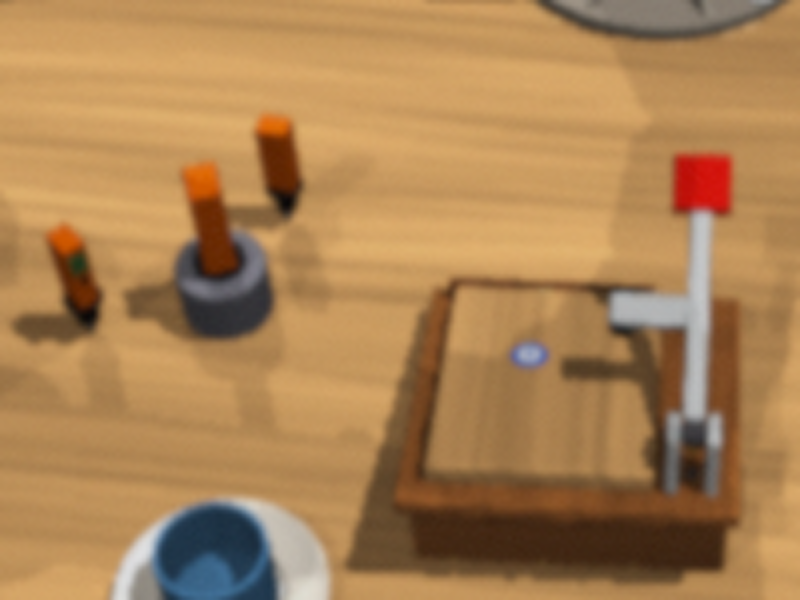

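Run:
```python
from h import *
np.set_printoptions(precision=4,suppress=True)
a={k:v for k,v in np.load('pics/s0.npz').items()};b={k:v for k,v in np.load('pics/d0.npz').items()}
z=lambda u,v:(130+(u+.5)/4-.5,130+(v+.5)/4-.5)
for n,p,q in(('paddle',(305.1,175.4),(242.3,193)),('meter top',(180.6,175.7),(264.2,297.5)),('spot',z(529,354),(279.8,242.6))):
    print(n,tri([ray(a,*p),ray(b,*q)]))
print('paddle z.165',onz(a,305.1,175.4,.165),onz(b,242.3,193,.165))
print('meter z.141',onz(a,*z(203,182),.141),onz(b,264.2,297.5,.141))
for n,p,h in(('lever near',(702,215),.15),('lever far',(697,412),.11),):print(n,onz(a,*z(*p),h))
# rest top frame back corners (high edge) z ~ .055+.114*tan15=.0855+board frame ; front
for p,h in(((398,505),.085),((738,520),.085),((448,282),.04),((738,300),.04)):print(onz(a,*z(*p),h))
big=cv2.resize(b['color'][180:365,205:345],None,fx=4,fy=4,interpolation=2);cv2.imwrite('pics/z2.png',big[:,:,::-1])
```

```text
paddle (array([0.4365, 0.0647, 0.1604]), [np.float64(0.0003326247700555415), np.float64(0.000332624770055565)])
meter top (array([ 0.4531, -0.2789,  0.1369]), [np.float64(0.00015202721333619222), np.float64(0.00015202721333616658)])
spot (array([ 0.522 , -0.0455,  0.0643]), [np.float64(0.0012421060442654398), np.float64(0.0012421060442655404)])
paddle z.165 [0.4402 0.065  0.165 ] [0.4365 0.0581 0.165 ]
meter z.141 [ 0.4544 -0.2785  0.141 ] [ 0.4529 -0.2822  0.141 ]
lever near [0.4555 0.0669 0.15  ]
lever far [0.59   0.0757 0.11  ]
[ 0.6662 -0.1106  0.085 ]
[0.6539 0.1081 0.085 ]
[ 0.4441 -0.1148  0.04  ]
[0.4383 0.0954 0.04  ]
```

View pics/z2.png

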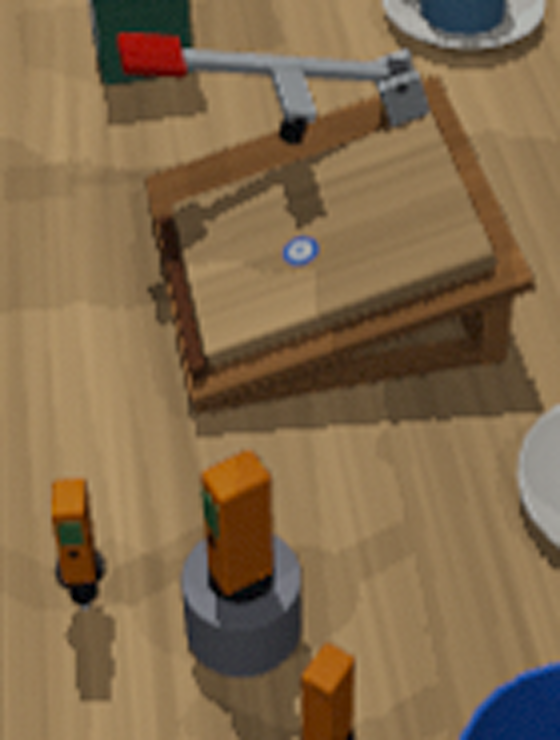

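```bash
python3 -m inch '[[1,36,-32,-7.5,1.2],[1,72,-64,-15,2.4],[1,108,-96,-22,4],[1,144,-128,-30,6],[1,180,-160,-37,8],[1,216,-190,-45,10],[1,252,-222,-52,12],[1,288,-254,-60,12],[1,324,-286,-68,12],[1,359,-318,-75,12]]'; python3 -m inch '[[1,0,0,0,0],[1,0,0,0,0],[1,0,0,0,0],[1,0,0,0,0]]'
python3 - <<'E'
from h import *
s=read_state();print(s['tool_pos'],s['tcp_rot'],s['force'],s['joint_positions'])
w=cap('wrist','w1');np.savez('pics/w1s.npz',p=s['tool_pos'],r=s['tcp_rot'])
E
```

```text
time_s: 0.98
tool_pos: [0.4036, -0.3057, 0.2703]
tcp_rot: [3.141, -0.0, 0.055]
force: [0.5, -0.4, -0.5]
grip_width: 0.0308
time_s: 1.32
tool_pos: [0.4021, -0.3086, 0.2696]
tcp_rot: [-3.141, 0.001, 0.054]
force: [-0.9, -0.4, 0.6]
grip_width: 0.0038
[ 0.4021433  -0.30858415  0.26956271] [-3.14142555e+00  6.13679500e-04  5.35531247e-02] [-0.9283113  -0.43640378  0.6362742 ] [ 0.64490082  0.10012428 -0.12663236  1.88939172  0.0140193   1.1535159
 -1.004037  ]
```

View pics/w1.png

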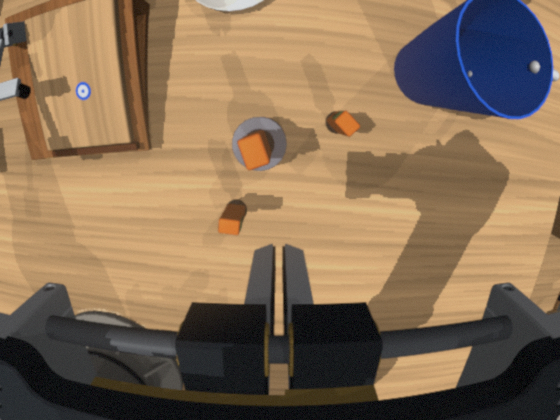

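The wrist view shows the meter top at (254,151) in its ring, the decoys at (230,227) and (346,124), and the spot ring at (83,91).

```bash
cat >> h.py <<'E'
from scipy.spatial.transform import Rotation as Ro
def wray(c,s,u,v):
    K=c['camera_matrix'];M=np.array(c['mount']);R=Ro.from_euler('xyz',s['r']).as_matrix()
    q=np.array([u-K[0,2],v-K[1,2]]);r=np.linalg.norm(q);th=r/K[0,0]
    d=np.r_[q/max(r,1e-9)*np.sin(th),np.cos(th)]
    return R@M[:3,3]+s['p'],R@M[:3,:3]@d
def wz(c,s,u,v,z):
    o,d=wray(c,s,u,v);return o+d*(z-o[2])/d[2]
def wcap(f):
    st=read_state();s=dict(p=st['tool_pos'],r=st['tcp_rot']);np.savez(f'pics/{f}s.npz',**s);return cap('wrist',f),s
E
python3 - <<'E'
from h import *
np.set_printoptions(precision=4,suppress=True)
w={k:v for k,v in np.load('pics/w1.npz').items()};s={k:v for k,v in np.load('pics/w1s.npz').items()}
im=w['color'];h=cv2.cvtColor(im,cv2.COLOR_RGB2HSV)
print(blobs(w,'orange',(200,90,380,250))[0],blobs(w,'blue',(70,75,100,105))[0])
print(h[135:172:3,254],)
# top face: brighter
m=cv2.inRange(h,(5,200,150),(16,255,255));m[:120]=0;m[180:]=0;m[:,:225]=0;m[:,290:]=0
P=np.argwhere(m)[:,::-1];X=np.array([wz(w,s,u,v,.141)[:2] for u,v in P])*1000
print(len(X),cv2.minAreaRect(X.astype(np.float32)),X.mean(0))
print('spot',wz(w,s,83,91,.065))
# board right edge (y-): points
for p in((121,0),(141,148)): print(wz(w,s,*p,.06))
for p,z in(((28,152),.04),((143,149),.04)): print(wz(w,s,*p,z))
cv2.imwrite('pics/z3.png',cv2.resize(im[100:200,0:300],None,fx=2.6,fy=2.6,interpolation=2)[:,:,::-1])
E
```

```text
[] [(array([83.1, 90.3]), [76, 82, 15, 18, 105]), (array([82.5, 91. ]), [82, 90, 2, 3, 6])]
[[ 12 188 187]
 [ 13 187 213]
 [ 13 184 211]
 [ 13 185 212]
 [ 14 191 210]
 [ 13 189 214]
 [ 14 187 213]
 [ 13 190 211]
 [ 13 187 213]
 [ 13 187 214]
 [ 13 189 212]
 [ 10 142 163]
 [ 16 103 175]]Traceback (most recent call last):
  File "<stdin>", line 10, in <module>
cv2.error: OpenCV(4.12.0) /io/opencv/modules/imgproc/src/convhull.cpp:143: error: (-215:Assertion failed) total >= 0 && (depth == CV_32F || depth == CV_32S) in function 'convexHull'
```

Run:
```python
from h import *
np.set_printoptions(precision=4,suppress=True)
w={k:v for k,v in np.load('pics/w1.npz').items()};s={k:v for k,v in np.load('pics/w1s.npz').items()}
im=w['color'];h=cv2.cvtColor(im,cv2.COLOR_RGB2HSV)
for V in(170,195,203):
    m=cv2.inRange(h,(9,165,V),(16,255,255));m[:120]=0;m[180:]=0;m[:,:225]=0;m[:,290:]=0
    P=np.argwhere(m)[:,::-1];X=np.array([wz(w,s,u,v,.141)[:2] for u,v in P])*1000
    print(len(X),cv2.minAreaRect(X.astype(np.float32)),X.mean(0))
print('spot',wz(w,s,83,90.7,.065))
for p in((121,0),(141,148)): print(wz(w,s,*p,.06))
for p,z in(((28,152),.04),((143,149),.04)): print(wz(w,s,*p,z))
```

```text
703 ((451.4574890136719, -281.2840576171875), (30.18558692932129, 21.74238395690918), 21.998926162719727) [ 451.5201 -281.3365]
638 ((451.35211181640625, -281.07818603515625), (28.55638313293457, 20.746463775634766), 21.89023780822754) [ 451.3586 -281.1039]
600 ((451.27838134765625, -280.9738464355469), (27.841203689575195, 20.01051902770996), 22.039491653442383) [ 451.2931 -281.0678]
spot [ 0.5222 -0.0443  0.065 ]
[ 0.6436 -0.091   0.06  ]
[ 0.4436 -0.1312  0.06  ]
[0.439  0.0884 0.04  ]
[ 0.4401 -0.1253  0.04  ]
```

```bash
python3 -m inch '[[1,6,-41,2,0],[1,12,-82,4,0],[1,18,-123,6,0],[1,24,-164,8,0],[1,30,-205,10,0],[1,36,-246,13,0],[1,42,-287,16,0],[1,48,-328,20,0],[1,55,-372,20,0],[1,55,-372,20,0]]'; python3 -m inch '[[1,0,0,0,0],[1,0,0,0,0],[1,0,0,0,0],[1,0,0,0,0]]'
python3 - <<'E'
from h import *
w,s=wcap('w2');print(s)
print(blobs(w,'red')[0],blobs(w,'blue',(250,50,560,200))[0])
E
```

```text
time_s: 2.2
tool_pos: [0.4375, 0.0727, 0.25]
tcp_rot: [-3.14, -0.001, 0.06]
force: [0.1, 0.6, 0.2]
grip_width: 0.0004
time_s: 2.53
tool_pos: [0.4374, 0.0653, 0.2498]
tcp_rot: [3.141, 0.0, 0.053]
force: [-0.2, 0.6, -0.2]
grip_width: 0.0002
{'p': array([0.43739586, 0.06526168, 0.24980936]), 'r': array([3.14141107e+00, 1.94244694e-04, 5.26343992e-02])}
[(array([274.5, 217.7]), [257, 192, 44, 49, 1497]), (array([299.5, 215. ]), [299, 214, 2, 3, 6])] [(array([378.9, 123.8]), [369, 114, 20, 20, 152]), (array([379., 124.]), [378, 123, 3, 3, 9])]
```

View pics/w2.png

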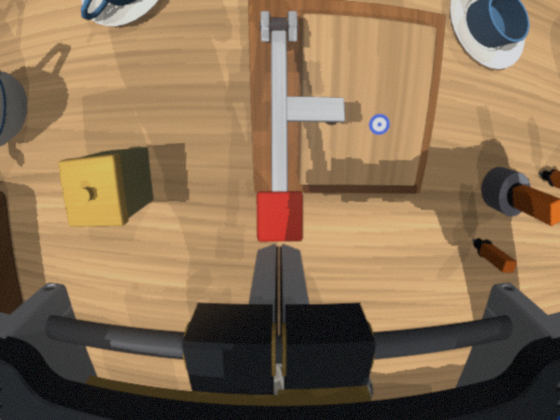

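Run:
```python
from h import *
np.set_printoptions(precision=4,suppress=True)
w={k:v for k,v in np.load('pics/w2.npz').items()};s={k:v for k,v in np.load('pics/w2s.npz').items()}
print('paddle',wz(w,s,279.5,216.5,.163),[wz(w,s,u,v,.165) for u,v in((257,193),(301,193),(302,241),(258,241))])
S=wz(w,s,378.9,123.8,.0653);print('spot',S)
yaw=np.radians(3)
for yaw in np.radians([2,3,4,5]):
    # slope plane through the spot: n tilt
    n=np.array([-np.sin(np.radians(15))*np.cos(yaw),-np.sin(np.radians(15))*np.sin(yaw),np.cos(np.radians(15))])
    def pl(u,v,off=0):
        o,d=wray(w,s,u,v);return o+d*(n@(S+off*n-o))/(n@d)
    a,b=pl(443,14,-.016),pl(420,190,-.016)   # rest's right edge
    c,e=pl(302,187),pl(416,193)
    f=pl(302,8,-.01);g=pl(443,14,-.01)
    print(np.degrees(yaw),'edge',np.degrees(np.arctan2(*(a-b)[1::-1])),'front',np.degrees(np.arctan2(-(c-e)[0],(c-e)[1])),np.linalg.norm(c-e),'high',np.degrees(np.arctan2(-(f-g)[0],(f-g)[1])))
a=wz(w,s,279,190,.158);b=wz(w,s,278.5,42,.118);print('lever',np.degrees(np.arctan2(*(b-a)[1::-1])),a,b)
cv2.imwrite('pics/z4.png',cv2.resize(w['color'][0:210,240:450],None,fx=2.8,fy=2.8,interpolation=2)[:,:,::-1])
```

```text
paddle [0.4367 0.0644 0.163 ] [array([0.457 , 0.0844, 0.165 ]), array([0.4589, 0.0476, 0.165 ]), array([0.4158, 0.0435, 0.165 ]), array([0.4138, 0.0821, 0.165 ])]
spot [ 0.5223 -0.0451  0.0653]
2.0 edge 3.9905495387087884 front 0.5766477030585866 0.15051978539978217 high 7.032148953982236
3.0000000000000004 edge 3.994049021786306 front 0.5149740783647221 0.15071484149921383 high 7.115639427970085
4.0 edge 3.9952117870175856 front 0.45335290736551614 0.15091154160560738 high 7.199217284766971
5.0 edge 3.994020944669983 front 0.3918065616046228 0.15110979542720057 high 7.282863071121946
lever 3.1928021857250406 [0.4589 0.066  0.158 ] [0.5939 0.0736 0.118 ]
```

```bash
python3 -m inch '[[1,0,0,35,0],[1,0,0,65,0],[1,0,0,80,0],[1,0,0,90,0],[1,0,0,100,0],[1,0,0,110,0],[1,0,0,120,0],[1,0,0,130,0],[1,0,0,140,0],[1,0,0,150,0]]'; python3 -m inch '[[1,0,0,6,0],[1,0,0,12,0],[1,0,0,18,0],[1,0,0,21,0],[1,0,0,21,0],[1,0,0,21,0]]'
```

```text
time_s: 3.42
tool_pos: [0.4379, 0.0664, 0.0998]
tcp_rot: [3.141, -0.001, 0.054]
force: [0.4, -0.7, 0.5]
grip_width: 0.0002
time_s: 3.92
tool_pos: [0.4374, 0.0669, 0.079]
tcp_rot: [-3.142, 0.0, 0.055]
force: [0.6, 0.3, 0.0]
grip_width: 0.0003
```

```bash
python3 -m inch '[[1,0,0,2,0],[1,0,0,4,0],[1,0,0,5,0],[1,0,0,5,0]]'
python3 - <<'E'
from h import *
c=cap('side','d1');print(blobs(c,'red',(200,150,300,280))[0])
a=cap('scene','s1');print(blobs(a,'red',(280,150,330,220))[0])
b=c['color'][150:350,180:380];cv2.imwrite('pics/z5.png',cv2.resize(b,None,fx=3,fy=3,interpolation=2)[:,:,::-1])
E
```

```text
time_s: 4.25
tool_pos: [0.4381, 0.067, 0.076]
tcp_rot: [3.14, -0.002, 0.055]
force: [-17.6, -4.3, 58.0]
grip_width: 0.0005
[(array([251. , 219.8]), [250, 219, 3, 3, 6])]
[]
```

View pics/z5.png

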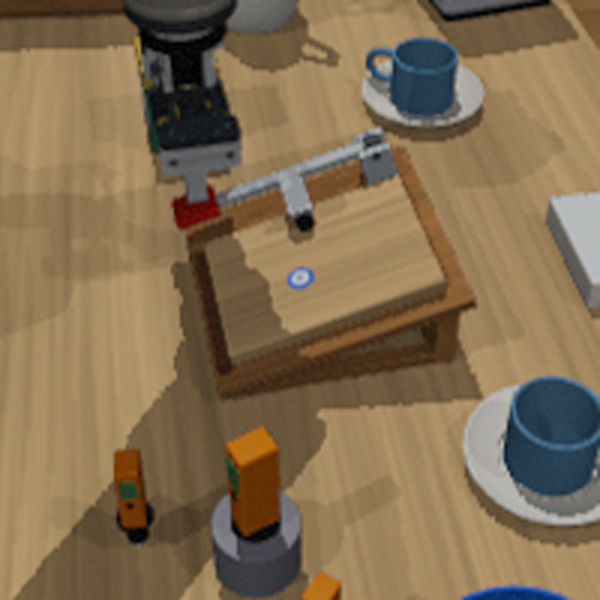

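```bash
python3 -m inch '[[1,0,0,-20,0],[1,0,0,-60,0],[1,0,0,-100,0],[1,0,0,-140,0],[1,0,0,-174,0],[1,0,0,-174,0],[1,0,0,-174,0]]'; python3 -m inch '[[0.5,-1,40,0,0],[0.2,-2,80,0,-2],[0,-2,120,0,-5],[0,-3,160,0,-8],[0,-3,200,0,-12],[0,-4,240,0,-16],[0,-5,280,0,-19],[0,-5,318,0,-19],[0,-5.6,348,0,-19],[0,-5.6,348,0,-19]]';python3 -m inch '[[0,0,0,0,0],[0,0,0,0,0],[0,0,0,0,0],[0,0,0,0,0]]'
python3 - <<'E'
from h import *
np.set_printoptions(precision=4,suppress=True)
w,s=wcap('w3');print(s)
a=cap('scene','s2');print(blobs(a,'red',(280,150,330,220))[0]); c=cap('side','d2')
r1=blobs(a,'red',(280,150,330,220))[0];r2=blobs(c,'red',(200,150,300,280))[0];print(r2)
if r1 and r2: print(tri([ray(a,*max(r1,key=lambda q:q[1][4])[0]),ray(c,*max(r2,key=lambda q:q[1][4])[0])]))
h=cv2.cvtColor(w['color'],cv2.COLOR_RGB2HSV)
m=cv2.inRange(h,(9,165,195),(16,255,255))
n,l,st,ce=cv2.connectedComponentsWithStats(m)
for i in range(1,n):
    if st[i][4]>60:
        P=np.argwhere(l==i)[:,::-1]
        for z in(.141,.09): 
            X=np.array([wz(w,s,u,v,z)[:2] for u,v in P])*1000
            print(ce[i],st[i][4],z,cv2.minAreaRect(X.astype(np.float32)))
E
```

```text
time_s: 4.93
tool_pos: [0.4383, 0.067, 0.2498]
tcp_rot: [3.141, -0.004, 0.055]
force: [0.4, 0.5, -1.2]
grip_width: 0.0005
time_s: 5.77
tool_pos: [0.4493, -0.2866, 0.2459]
tcp_rot: [-3.141, 0.002, 0.381]
force: [-1.4, 0.4, -0.5]
grip_width: 0.0471
time_s: 6.1
tool_pos: [0.4511, -0.2798, 0.2477]
tcp_rot: [-3.141, 0.0, 0.389]
force: [0.2, 0.6, 0.2]
grip_width: 0.0473
{'p': array([ 0.4511, -0.2798,  0.2477]), 'r': array([-3.1413,  0.0002,  0.3886])}
[(array([304.2, 196.5]), [298, 193, 13, 9, 97])]
[(array([240.6, 221.7]), [238, 219, 6, 6, 25])]
(array([0.425 , 0.0651, 0.0571]), [np.float64(0.00014160070698078343), np.float64(0.00014160070698068835)])
[279.7086 209.3624] 676 0.141 ((451.264892578125, -281.24346923828125), (28.807647705078125, 21.050840377807617), 19.563201904296875)
[279.7086 209.3624] 676 0.09 ((437.4541015625, -287.1022033691406), (33.93092346191406, 24.79464340209961), 19.563161849975586)
[374.5471 202.0118] 170 0.141 ((490.697509765625, -360.99853515625), (14.657691955566406, 13.749805450439453), 47.62681579589844)
[374.5471 202.0118] 170 0.09 ((483.89971923828125, -381.0413818359375), (17.264467239379883, 16.19515609741211), 47.626766204833984)
```

View pics/w3.png

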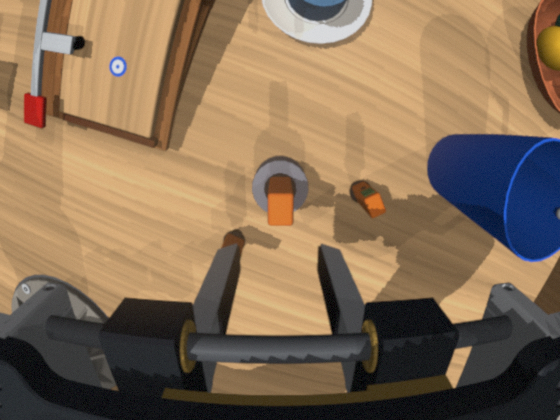

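Run:
```python
from h import *
np.set_printoptions(precision=4,suppress=True)
a={k:v for k,v in np.load('pics/s0.npz').items()};b={k:v for k,v in np.load('pics/d0.npz').items()}
print(tri([ray(a,198.3,161.5),ray(b,222.3,301.5)]))
```

```text
(array([ 0.3644, -0.2505,  0.1045]), [np.float64(0.0009276571384337481), np.float64(0.0009276571384337095)])
```

```bash
python3 -m inch '[[0,0,1,30,1],[0,0,1,60,1],[0,0,1,90,1],[0,0,1,120,1],[0,0,1,145,1],[0,0,1,160,1],[0,0,1,167,1],[0,0,1,167,1],[0,0,1,167,1],[0,0,1,167,1]]'; python3 -m inch '[[1,0,0,0,0],[1,0,0,0,0],[1,0,0,0,0],[1,0,0,0,0],[1,0,0,0,0],[1,0,0,0,0]]'
```

```text
time_s: 7.08
tool_pos: [0.4521, -0.2821, 0.0821]
tcp_rot: [3.14, -0.001, 0.369]
force: [0.5, 0.4, 0.1]
grip_width: 0.0471
time_s: 7.58
tool_pos: [0.4516, -0.282, 0.0813]
tcp_rot: [3.141, -0.0, 0.369]
force: [-1.8, 0.6, 6.5]
grip_width: 0.0239
```

```bash
python3 -m inch '[[1,0,0,-10,0],[1,0,0,-20,0],[1,0,0,-20,0],[1,-4,0,-20,0],[1,-8,0,-20,0],[1,-12,0,-20,0],[1,-16,0,-20,0],[1,-19,0,-20,0],[1,-21,0,-20,0],[1,-21,0,-20,0]]'; python3 -m inch '[[1,0,0,0,0],[1,0,0,0,0]]'; python3 -m inch '[[1,0,0,-5,0],[1,0,0,-20,0],[1,0,0,-50,0],[1,0,0,-90,0],[1,0,0,-110,0],[1,0,0,-110,0],[1,0,0,-110,0],[1,0,0,-110,0]]'
python3 - <<'E'
from h import *
s=read_state();print(s['tool_pos'],s['tcp_rot'])
c=cap('side','d3');a=cap('scene','s3')
A=cv2.resize(c['color'][130:330,180:330],None,fx=3,fy=3,interpolation=2);B=cv2.resize(a['color'][90:290,130:246],None,fx=3,fy=3,interpolation=2)
cv2.imwrite('pics/z6.png',np.hstack([A,B])[:,:,::-1])
E
```

```text
time_s: 8.42
tool_pos: [0.4325, -0.2893, 0.1012]
tcp_rot: [3.141, -0.002, 0.37]
force: [4.8, 2.2, 0.9]
grip_width: 0.0239
time_s: 8.58
tool_pos: [0.4325, -0.2893, 0.1011]
tcp_rot: [3.141, -0.002, 0.37]
force: [4.8, 1.6, 1.5]
grip_width: 0.0242
time_s: 9.25
tool_pos: [0.4309, -0.2893, 0.2098]
tcp_rot: [-3.14, 0.001, 0.369]
force: [-0.1, -0.2, -1.3]
grip_width: 0.0241
[ 0.43089974 -0.28928821  0.20979375] [-3.14049734e+00  1.01370784e-03  3.69180200e-01]
```

View pics/z6.png

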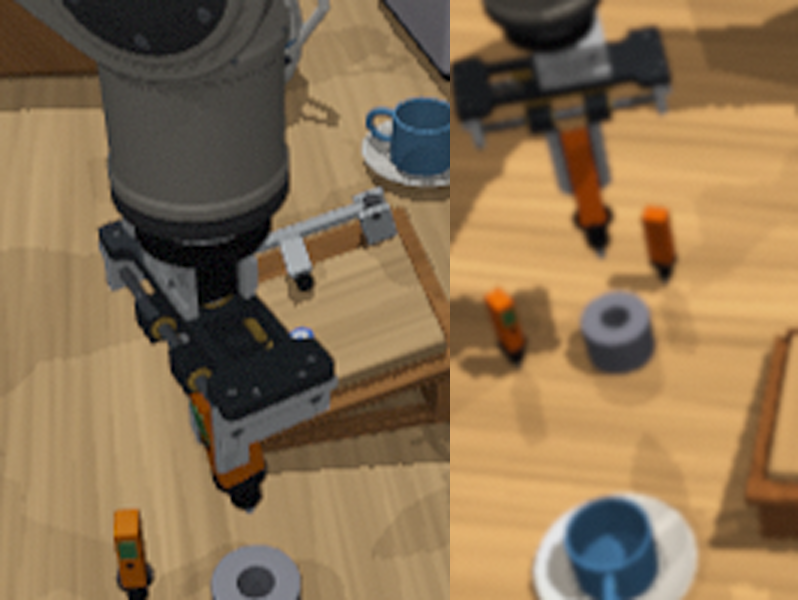

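```bash
python3 -m inch '[[1,17,-25,0,2],[1,34,-50,0,4],[1,52,-76,0,7],[1,70,-102,0,10],[1,88,-128,0,13],[1,106,-154,5,16],[1,124,-180,15,18],[1,141,-205,25,18],[1,141.4,-205.3,38,18],[1,141.4,-205.3,38,18]]'; python3 -m inch '[[1,0,0,0,0],[1,0,0,0,0],[1,0,0,0,0]]'
python3 - <<'E'
from h import *
w,s=wcap('w4');print(s)
print(blobs(w,'blue',(200,100,420,300))[0])
c=cap('side','d4');a=cap('scene','s4')
A=cv2.resize(w['color'][60:260,190:390],None,fx=3,fy=3,interpolation=2)
B=cv2.resize(c['color'][150:290,230:300],(200*3//2,600),interpolation=2)
cv2.imwrite('pics/z7.png',np.hstack([A[:, :500],B])[:,:,::-1])
E
```

```text
time_s: 10.18
tool_pos: [0.488, -0.0452, 0.17]
tcp_rot: [-3.14, 0.004, 0.059]
force: [-1.3, -0.6, -2.3]
grip_width: 0.0241
time_s: 10.43
tool_pos: [0.4896, -0.048, 0.1733]
tcp_rot: [3.141, -0.0, 0.054]
force: [-0.1, 0.7, -0.8]
grip_width: 0.0238
{'p': array([ 0.4895678 , -0.04800075,  0.17328263]), 'r': array([ 3.14139297e+00, -2.80784050e-04,  5.36446862e-02])}
[(array([277.1, 173.7]), [264, 162, 27, 25, 267]), (array([277.1, 174.3]), [275, 172, 5, 5, 18])]
```

View pics/z7.png

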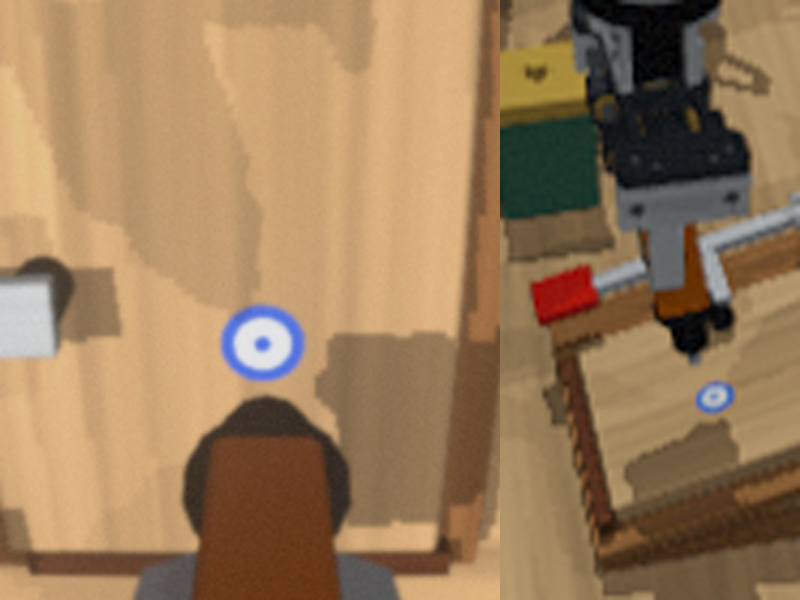

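```bash
cat > tilt.py <<'E'
from h import *
from scipy.optimize import brentq
np.set_printoptions(precision=4,suppress=True)
def proj(w,s,X):
    R=Ro.from_euler('xyz',s['r']).as_matrix();M=np.array(w['mount']);K=w['camera_matrix']
    q=M[:3,:3].T@(R.T@(X-s['p'])-M[:3,3]);r=np.hypot(q[0],q[1]);th=np.arctan2(r,q[2])
    return K[:2,2]+K[0,0]*th*q[:2]/r
def frame(s,th):
    R=Ro.from_euler('xyz',s['r']).as_matrix()
    ax=R@[-np.sin(th),0,-np.cos(th)]   # meter z (up), top toward tool -x
    mx=R@[np.cos(th),0,-np.sin(th)]; G=s['p']+R@[0,0,-.019]
    return G,ax,mx
def pt(s,th,x,z): G,a,m=frame(s,th);return G+a*(z-.05)+m*x
E
python3 - <<'E'
from tilt import *
w=dict(np.load('pics/w4.npz'));s=dict(np.load('pics/w4s.npz'));c=dict(np.load('pics/d4.npz'))
for n,x,z,row in(('collar top',.019,.006,192.3),('collar bottom',.019,0,192.3),('handle foot',.016,.006,205.3)):
    print(n,[np.degrees(brentq(lambda t:proj(w,s,pt(s,t,x,z))[1]-row,-.3,.8))],proj(w,s,pt(s,.26,x,z)))
G,ax,mx=frame(s,0);yv=np.cross(ax,mx)
o,d=ray(c,275.5,234.5);T=o+d*(yv@(G-o))/(yv@d);v=T-G
print('side tip',T,np.linalg.norm(v),np.degrees(np.arctan2(v@mx,-v@ax)))
for t in(12,15,18): 
    X=pt(s,np.radians(t),0,-.046);q=c['camera_matrix']@(c['R']@X+c['t']);print(t,X,q[:2]/q[2])
print('spot wrist',wz(w,s,277.1,174,.0653),'side',onz(c,280.2,242.6,.0653))
E
```

```text
collar top [np.float64(31.59979357001774)] [278.5642 203.3065]
collar bottom [np.float64(22.207886306698416)] [278.5669 198.6627]
handle foot [np.float64(17.512630320956497)] [278.5649 207.3697]
side tip [ 0.5114 -0.0468  0.0959] 0.09881576414660512 12.779652165338593
12 [ 0.5095 -0.0469  0.0984] [274.7857 233.9202]
15 [ 0.5144 -0.0467  0.0996] [276.5893 233.324 ]
18 [ 0.5192 -0.0464  0.101 ] [278.3668 232.6608]
spot wrist [ 0.522  -0.0449  0.0653] side [ 0.5237 -0.048   0.0653]
```

Run:
```python
from tilt import *
w=dict(np.load('pics/w4.npz'));s=dict(np.load('pics/w4s.npz'));c=dict(np.load('pics/d4.npz'))
def sil(s,t,r,z):
    G,a,m=frame(s,t);y=np.cross(a,m);return [proj(w,s,G+a*(z-.05)+r*(np.cos(p)*m+np.sin(p)*y)) for p in np.linspace(0,2*np.pi,73)]
for t in(10,13,16,19,22):
    o=[]
    for r,z in((.019,.006),(.019,0),(.0115,0),(.0115,-.028),(.0045,-.045)):
        P=np.array(sil(s,np.radians(t),r,z));o.append((P[:,1].min().round(1),P[:,0].min().round(1),P[:,0].max().round(1)))
    h=[proj(w,s,pt(s,np.radians(t),.016,z))[1].round(1) for z in(.006,.091)]
    print(t,o,h)
im=w['color'];print('col 278',[(v,im[v,278].tolist()) for v in range(184,214)])
g=cv2.cvtColor(im,cv2.COLOR_RGB2GRAY)
for v in(194,197,200,203,206,212,218,222,226): 
    r=np.where(g[v,240:320]<75)[0];print(v,240+r.min() if len(r) else None,240+r.max() if len(r) else None)
```

```text
10 [(np.float64(207.3), np.float64(250.3), np.float64(306.8)), (np.float64(203.3), np.float64(251.0), np.float64(306.2)), (np.float64(213.4), np.float64(261.8), np.float64(295.3)), (np.float64(196.4), np.float64(263.5), np.float64(293.6)), (np.float64(195.7), np.float64(273.0), np.float64(284.1))] [np.float64(211.5), np.float64(301.4)]
13 [(np.float64(204.8), np.float64(250.1), np.float64(307.0)), (np.float64(200.4), np.float64(250.8), np.float64(306.3)), (np.float64(210.4), np.float64(261.7), np.float64(295.4)), (np.float64(191.8), np.float64(263.4), np.float64(293.8)), (np.float64(190.2), np.float64(273.0), np.float64(284.2))] [np.float64(208.9), np.float64(306.3)]
16 [(np.float64(202.4), np.float64(250.0), np.float64(307.2)), (np.float64(197.7), np.float64(250.6), np.float64(306.5)), (np.float64(207.5), np.float64(261.6), np.float64(295.5)), (np.float64(187.2), np.float64(263.3), np.float64(293.9)), (np.float64(184.8), np.float64(272.9), np.float64(284.2))] [np.float64(206.5), np.float64(311.0)]
19 [(np.float64(200.2), np.float64(249.8), np.float64(307.4)), (np.float64(195.0), np.
[... 665 characters left out ...]
]), (187, [183, 156, 150]), (188, [201, 162, 120]), (189, [202, 164, 118]), (190, [193, 156, 114]), (191, [156, 124, 92]), (192, [97, 77, 58]), (193, [66, 51, 42]), (194, [62, 50, 42]), (195, [62, 48, 43]), (196, [62, 49, 41]), (197, [61, 47, 40]), (198, [60, 51, 43]), (199, [60, 46, 39]), (200, [63, 48, 41]), (201, [59, 50, 40]), (202, [59, 48, 38]), (203, [59, 47, 38]), (204, [65, 48, 41]), (205, [85, 60, 43]), (206, [103, 64, 42]), (207, [109, 64, 40]), (208, [108, 65, 40]), (209, [107, 62, 34]), (210, [109, 65, 39]), (211, [104, 59, 32]), (212, [108, 65, 39]), (213, [106, 60, 32])]
194 272 285
197 268 289
200 266 291
203 262 295
206 258 299
212 254 303
218 252 305
222 252 306
226 252 306
```

```bash
python3 -c "
from h import *
print(read_state()['joint_positions'])"; python3 -m inch '[[1,0,0,-20,-7],[1,0,0,-40,-14],[1,0,0,-40,-21],[1,0,0,-40,-28],[1,0,0,-40,-35],[1,0,0,-40,-42]]'; python3 -c "
from h import *
print(read_state()['joint_positions'][6])"
```

```text
[ 0.30254908  0.18456299 -0.37405981  2.02319492  0.08296301  0.94722667
 -1.63087721]
time_s: 11.08
tool_pos: [0.4896, -0.0473, 0.2134]
tcp_rot: [3.141, -0.0, 0.794]
force: [-0.2, 0.5, -1.6]
grip_width: 0.0242
-0.8825052419237802
```

```bash
python3 -m inch '[[1,0,0,0,-7],[1,0,0,0,-14],[1,0,0,0,-21],[1,0,0,0,-28],[1,0,0,0,-35],[1,0,0,0,-42],[1,0,0,0,-49],[1,0,0,0,-56],[1,0,0,0,-63],[1,0,0,0,-70]]' | sed -n 2,3p; python3 -m inch '[[1,0,0,0,-7],[1,0,0,0,-14],[1,0,0,0,-21],[1,0,0,0,-28],[1,0,0,0,-35],[1,0,0,0,-42],[1,0,0,0,-49],[1,0,0,0,-56],[1,0,0,0,-63],[1,0,0,0,-68]]'; python3 -m inch '[[1,0,0,0,0],[1,0,0,0,0],[1,0,0,0,0]]'
python3 - <<'E'
from h import *
s=read_state();print(s['tool_pos'],s['tcp_rot']);np.savez('pics/d5s.npz',p=s['tool_pos'],r=s['tcp_rot'])
c=cap('side','d5');d=np.load('pics/d4.npz')['color']
A=cv2.resize(c['color'][160:240,235:305],(525,600),interpolation=2)
B=cv2.resize(d[185:245,258:290],(275,516),interpolation=2);B=np.vstack([B,np.zeros((84,275,3),np.uint8)])
cv2.imwrite('pics/z8.png',np.hstack([A,B])[:,:,::-1])
E
```

```text
tool_pos: [0.4895, -0.0473, 0.2132]
tcp_rot: [3.141, 0.0, 2.015]
time_s: 12.75
tool_pos: [0.4895, -0.0473, 0.2132]
tcp_rot: [-3.141, 0.0, -3.08]
force: [0.6, 0.8, -1.8]
grip_width: 0.0236
time_s: 13.0
tool_pos: [0.4895, -0.0471, 0.213]
tcp_rot: [-3.141, 0.0, -3.09]
force: [-0.7, 0.1, -1.7]
grip_width: 0.0241
[ 0.48952976 -0.04713957  0.21304933] [-3.14149106e+00  2.49928681e-04 -3.09002102e+00]
```

View pics/z8.png

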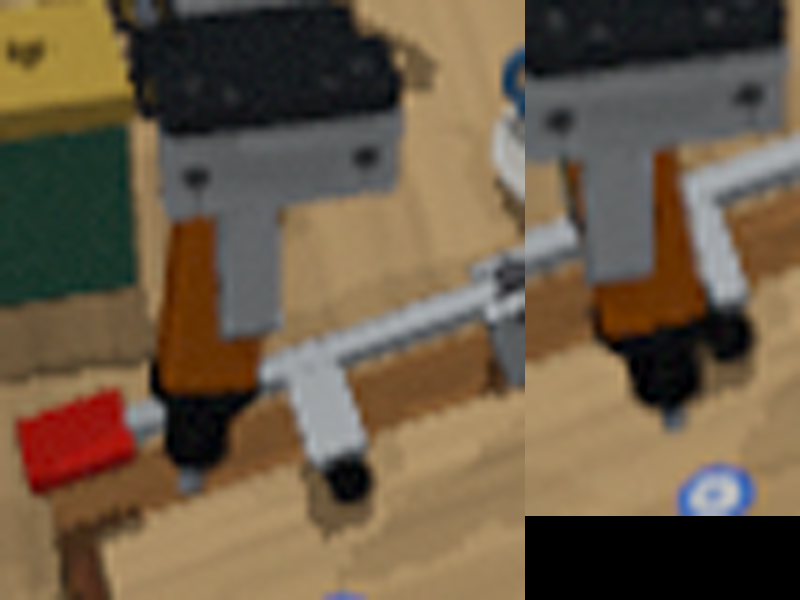

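The side crop shows the tip end at about (260.4,225.2) after the half turn; before it, it was at (275.5,234.7). Comparing the two cancels the calibration offset.

Run:
```python
from tilt import *
s4=dict(np.load('pics/w4s.npz'));s5=dict(np.load('pics/d5s.npz'));c=dict(np.load('pics/d4.npz'))
def pr(X): q=c['camera_matrix']@(c['R']@X+c['t']);return q[:2]/q[2]
for t in(10,12,13,14,15,16,18):
    t_=np.radians(t);a,b=pr(pt(s4,t_,0,-.046)),pr(pt(s5,t_,0,-.046));print(t,a,b,'diff',a-b,'offs',np.array([275.5,234.7])-a,np.array([260.4,225.2])-b)
print('target diff',15.1,9.5)
```

```text
10 [273.5707 234.2797] [260.5376 224.5574] diff [13.0332  9.7223] offs [1.9293 0.4203] [-0.1376  0.6426]
12 [274.7857 233.9202] [259.2635 224.5507] diff [15.5221  9.3695] offs [0.7143 0.7798] [1.1365 0.6493]
13 [275.3895 233.729 ] [258.6283 224.5342] diff [16.7612  9.1948] offs [0.1105 0.971 ] [1.7717 0.6658]
14 [275.9908 233.5303] [257.9946 224.5091] diff [17.9962  9.0212] offs [-0.4908  1.1697] [2.4054 0.6909]
15 [276.5893 233.324 ] [257.3624 224.4751] diff [19.2269  8.8489] offs [-1.0893  1.376 ] [3.0376 0.7249]
16 [277.1849 233.1103] [256.7321 224.4324] diff [20.4529  8.6779] offs [-1.6849  1.5897] [3.6679 0.7676]
18 [278.3668 232.6608] [255.4772 224.3208] diff [22.8896  8.34  ] offs [-2.8668  2.0392] [4.9228 0.8792]
target diff 15.1 9.5
```

Tilt is about 11.7°, so it needs roughly 3.3° more. I'll go back to the stand and repeat the pivot about 4.4 mm further.

```bash
python3 -m inch '[[1,7,-24,0,7],[1,14,-48,0,14],[1,21,-72,0,21],[1,28,-96,0,28],[1,35,-120,0,35],[1,42,-144,0,42],[1,49,-168,0,49],[1,56,-192,0,56],[1,63,-216,0,63],[1,69.6,-238.4,0,70]]' | sed -n 2,3p; python3 -m inch '[[1,0,0,0,7],[1,0,0,0,14],[1,0,0,0,21],[1,0,0,0,28],[1,0,0,0,35],[1,0,0,0,42],[1,0,0,0,49],[1,0,0,0,56],[1,0,0,0,63],[1,0,0,0,70]]' | sed -n 2,3p; python3 -m inch '[[1,0,0,0,7],[1,0,0,0,14],[1,0,0,0,21],[1,0,0,0,21.8],[1,0,0,0,21.8],[1,0,0,0,21.8],[1,0,0,0,21.8]]'
```

```text
tool_pos: [0.4327, -0.2902, 0.213]
tcp_rot: [-3.142, 0.0, 1.967]
tool_pos: [0.4332, -0.2888, 0.2129]
tcp_rot: [3.142, 0.0, 0.745]
time_s: 15.3
tool_pos: [0.4332, -0.2888, 0.2129]
tcp_rot: [-3.142, -0.0, 0.376]
force: [0.1, 0.3, -1.8]
grip_width: 0.024
```

```bash
python3 -m inch '[[1,0,0,30,0],[1,0,0,60,0],[1,0,0,90,0],[1,0,0,105,0],[1,0,0,112,0],[1,0,0,112,0],[1,0,0,112,0]]'; python3 -m inch '[[1,-2,0,0,0],[1,-4,0,0,0],[1,-6,0,0,0],[1,-6,0,0,0],[1,-6,0,0,0]]';  python3 -m inch '[[1,0,0,-5,0],[1,0,0,-20,0],[1,0,0,-50,0],[1,0,0,-90,0],[1,0,0,-110,0],[1,0,0,-110,0],[1,0,0,-110,0]]'
```

```text
time_s: 15.88
tool_pos: [0.4334, -0.289, 0.1014]
tcp_rot: [-3.142, 0.0, 0.374]
force: [0.7, 0.4, -0.8]
grip_width: 0.0236
time_s: 16.3
tool_pos: [0.4288, -0.2909, 0.1023]
tcp_rot: [3.14, -0.002, 0.374]
force: [4.6, 2.6, -3.1]
grip_width: 0.0239
time_s: 16.88
tool_pos: [0.4279, -0.2916, 0.2127]
tcp_rot: [3.139, -0.002, 0.373]
force: [0.8, -0.2, -1.8]
grip_width: 0.024
```

```bash
python3 -m inch '[[1,18,-25,0,2],[1,36,-50,0,4],[1,54,-76,0,7],[1,72,-102,0,10],[1,91,-128,0,13],[1,110,-154,5,16],[1,128,-180,15,18],[1,146,-204,25,18],[1,146.2,-204.3,39,18.1],[1,146.2,-204.3,39,18.1]]' >/dev/null; python3 -m inch '[[1,0,0,0,0],[1,0,0,0,0],[1,0,0,0,0]]'
python3 - <<'E'
from tilt import *
w,s=wcap('w6');c=cap('side','d6');np.savez('pics/d6s.npz',**s);print(s)
im=w['color'];w4=dict(np.load('pics/w4.npz'))['color']
for n,i in(('old',w4),('new',im)):
    g=cv2.cvtColor(i,cv2.COLOR_RGB2GRAY).astype(int)
    for u in(275,278,281): print(n,u,g[178:200,u].tolist())
print(blobs(w,'blue',(200,100,420,300))[0])
for t in(12,14,15,16):
    q=c['camera_matrix']@(c['R']@pt(s,np.radians(t),0,-.046)+c['t']);print(t,q[:2]/q[2]+[.9,.7])
d=np.load('pics/d4.npz')['color']
f=lambda i:cv2.resize(i[195:250,255:295],(400,550),interpolation=2)
cv2.imwrite('pics/z9.png',np.hstack([f(c['color']),f(d)])[:,:,::-1])
E
```

```text
time_s: 17.97
tool_pos: [0.4893, -0.0486, 0.1724]
tcp_rot: [3.141, -0.0, 0.055]
force: [0.2, -1.0, -1.4]
grip_width: 0.0239
{'p': array([ 0.4893, -0.0486,  0.1724]), 'r': array([ 3.1413, -0.0004,  0.0554])}
old 275 [227, 227, 226, 226, 209, 153, 121, 120, 139, 159, 166, 167, 163, 151, 110, 70, 54, 53, 52, 50, 54, 51]
old 278 [224, 228, 229, 228, 214, 161, 122, 120, 138, 163, 169, 170, 162, 130, 81, 54, 53, 52, 52, 50, 53, 49]
old 281 [227, 228, 226, 218, 176, 133, 117, 126, 146, 168, 172, 174, 171, 154, 104, 61, 53, 50, 53, 53, 53, 52]
new 275 [228, 228, 228, 224, 208, 158, 121, 118, 119, 105, 71, 52, 54, 53, 54, 51, 56, 53, 52, 51, 50, 53]
new 278 [227, 228, 227, 226, 213, 152, 119, 114, 102, 71, 55, 56, 51, 52, 51, 55, 51, 52, 57, 55, 50, 50]
new 281 [227, 227, 224, 207, 166, 125, 118, 128, 135, 100, 65, 54, 55, 55, 52, 54, 49, 51, 55, 53, 53, 52]
[(array([276.7, 173.8]), [263, 162, 28, 26, 274]), (array([276.4, 174.1]), [274, 172, 5, 5, 18])]
12 [275.6217 235.0196]
14 [276.8262 234.6281]
15 [277.4243 234.4212]
16 [278.0196 234.2067]
```

View pics/z9.png

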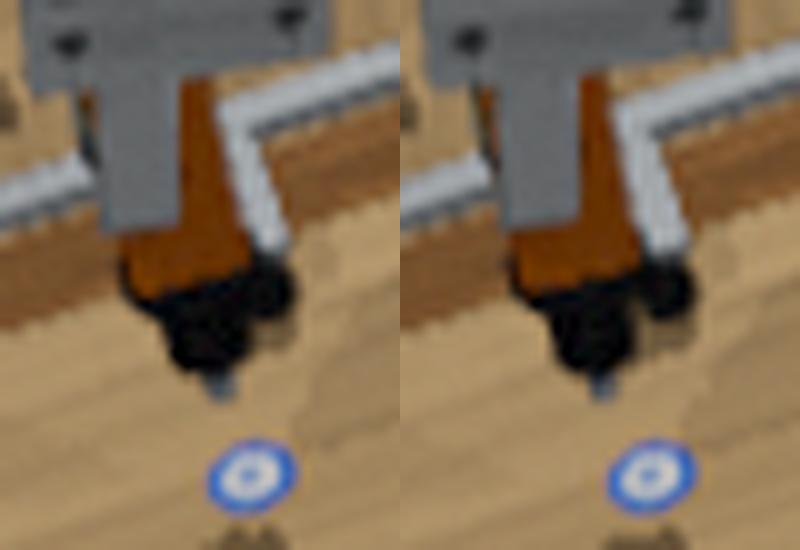

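Run:
```python
from tilt import *
w=dict(np.load('pics/w6.npz'));s=dict(np.load('pics/w6s.npz'));c=dict(np.load('pics/d6.npz'));c=dict(np.load('pics/d6.npz'))
b=blobs(c,'blue',(268,233,292,252),1)[0];print(b)
T=pt(s,np.radians(14.9),0,-.046);print('tip',T)
S1=wz(w,s,276.6,173.9,.0653);S2=onz(c,280.2-.9,242.6-.7,.0653);print(S1,S2,onz(c,255+25.2-.9,195+47.5-.7,.0653))
yaw=np.radians(3.3);n=np.array([-.2588*np.cos(yaw),-.2588*np.sin(yaw),.9659])
R=Ro.from_euler('xyz',s['r']).as_matrix()
for S in(S1,S2,(S1+S2)/2): print('to free contact, tool axes mm',1000*R.T@(S-T),' clearance along n',(T-S)@n)
print('n tool',R.T@n)
```

```text
[(array([280., 239.]), [280, 239, 1, 1, 1]), (array([279.7, 242.8]), [276, 240, 9, 6, 18]), (array([279., 242.]), [279, 242, 1, 1, 1])]
tip [ 0.514  -0.0472  0.0986]
[ 0.522  -0.045   0.0653] [ 0.5217 -0.0449  0.0653] [ 0.5218 -0.0445  0.0653]
to free contact, tool axes mm [ 8.1278 -1.7849 33.3127]  clearance along n 0.03428205381249094
to free contact, tool axes mm [ 7.8786 -1.9093 33.3126]  clearance along n 0.034217623535918104
to free contact, tool axes mm [ 8.0032 -1.8471 33.3127]  clearance along n 0.03424983867420452
n tool [-0.2584  0.0008 -0.966 ]
```

```bash
python3 -m inch '[[1,2,-0.5,8,0],[1,4,-1,17,0],[1,6,-1.5,25,0],[1,6.7,-1.8,28.5,0],[1,6.7,-1.8,28.5,0],[1,6.7,-1.8,28.5,0],[1,6.7,-1.8,28.5,0]]' >/dev/null
cat > f.py <<'E'
from tilt import *
s=read_state();F=[];P=[]
yaw=np.radians(3.3);n=np.array([-.2588*np.cos(yaw),-.2588*np.sin(yaw),.9659])
for i in range(5): c=viewer.capture('side');q=read_state();F.append(q['force']);P.append(q['tool_pos'])
p=np.mean(P,0);d=dict(p=p,r=q['tcp_rot']);T=pt(d,np.radians(14.9),0,-.046)
print(q['time_s'],'F',np.mean(F,0),'F.n',np.mean(F,0)@n,'sd',np.std(F,0),'tcp',p,'tip-S mm',1000*(T-[.5219,-.045,.0653]),'along n',1000*n@(T-[.5219,-.045,.0653]))
E
python3 f.py; python3 -m inch '[[1,0.3,0,1.2,0],[1,0.6,0,2.4,0],[1,1,0,3.8,0],[1,1,0,3.8,0],[1,1,0,3.8,0]]'>/dev/null;python3 f.py
```

```text
18.9 F [ 0.2801 -0.0653 -1.218 ] F.n -1.247865975463002 sd [0.5831 0.3474 0.6278] tcp [ 0.496  -0.0453  0.1437] tip-S mm [-1.179   1.1004  4.6074] along n 4.738512648887145
19.5667 F [-0.1907 -0.2886 -1.1079] F.n -1.0165310047646325 sd [0.2704 0.2942 0.4301] tcp [ 0.4969 -0.0453  0.1396] tip-S mm [-0.3438  1.1596  0.5429] along n 0.595930801244426
```

```bash
python3 -m inch '[[1,0.2,1,-1,0],[1,0.2,1,-1,0],[1,0.2,1,-1,0],[1,0.4,1,1,0],[1,0.8,1,2.5,0],[1,1,1,3,0],[1,1,1,3,0]]'>/dev/null;python3 f.py;python3 -m inch '[[1,0.3,0,1,0],[1,0.5,0,2,0],[1,0.5,0,2,0],[1,0.5,0,2,0]]'>/dev/null;python3 f.py
```

```text
20.4 F [-0.1919 -0.1942  0.7933] F.n 0.8187270264404162 sd [0.4362 0.3295 0.4446] tcp [ 0.498  -0.0462  0.1366] tip-S mm [ 0.7348  0.2342 -2.4579] along n -2.5674344547284513
20.9833 F [-1.0934 -0.502   1.1471] F.n 1.397953501405142 sd [0.3454 0.4609 0.4944] tcp [ 0.4984 -0.0462  0.1346] tip-S mm [ 1.1725  0.2531 -4.4692] along n -4.623504838669107
```

```bash
python3 -m inch '[[1,0.1,0,0.5,0],[1,0.3,0,1,0],[1,0.3,0,1,0],[1,0.3,0,1,0],[1,0.3,0,1,0],[1,0.3,0,1,0]]';python3 f.py;python3 f.py
python3 - <<'E'
from tilt import *
w,s=wcap('w7')
g=cv2.cvtColor(w['color'],cv2.COLOR_RGB2GRAY).astype(int)
for u in(275,278,281): print(u,g[178:200,u].tolist())
h=cv2.cvtColor(w['color'],cv2.COLOR_RGB2HSV);m=cv2.inRange(h,(100,80,60),(130,255,255));m[:140]=0;m[230:]=0;m[:,:230]=0;m[:,330:]=0
P=np.argwhere(m)
if len(P): print('blue seen rows',P[:,0].min(),P[:,0].max(),'cols',P[:,1].min(),P[:,1].max())
S=np.array([.5219,-.045,.0653]);print('spot predicted px',proj(w,s,S),'ring ends',proj(w,s,S+[.0121,0.0007,.0032]),proj(w,s,S+[0,.0125,0]),proj(w,s,S-[0,.0125,0]))
a=cap('scene','s7');c=cap('side','d7')
r1=max(blobs(a,'red',(280,150,330,220))[0],key=lambda q:q[1][4]);r2=blobs(c,'red',(200,150,300,280))[0];print(r1,r2)
hs=cv2.cvtColor(c['color'],cv2.COLOR_RGB2HSV)
print('side spot gray rows 236-248, cols 272-288');print(cv2.cvtColor(c['color'],cv2.COLOR_RGB2GRAY)[234:250,270:290])
E
```

```text
time_s: 21.48
tool_pos: [0.4987, -0.0461, 0.1336]
tcp_rot: [-3.142, 0.0, 0.057]
force: [-0.9, -0.8, 0.4]
grip_width: 0.0239
21.7333 F [-1.4235 -0.4938  1.998 ] F.n 2.305000521033921 sd [0.3363 0.3167 0.279 ] tcp [ 0.4987 -0.0461  0.1336] tip-S mm [ 1.4293  0.2721 -5.4888] along n -5.674997542247402
21.9833 F [-1.4805 -0.6448  1.5422] F.n 1.8817070513140166 sd [0.3814 0.3689 0.4125] tcp [ 0.4987 -0.0461  0.1336] tip-S mm [ 1.4683  0.2876 -5.4804] along n -5.677160940256377
275 [149, 149, 140, 115, 102, 100, 105, 124, 149, 132, 83, 54, 50, 51, 50, 50, 48, 52, 50, 51, 53, 52]
278 [150, 145, 127, 94, 79, 79, 85, 109, 126, 87, 55, 53, 49, 51, 54, 52, 50, 51, 47, 50, 52, 50]
281 [154, 153, 139, 99, 75, 76, 80, 96, 111, 84, 56, 51, 49, 50, 50, 48, 49, 50, 47, 49, 47, 48]
blue seen rows 181 196 cols 264 294
spot predicted px [278.8208 194.6062] ring ends [278.8122 180.2759] [262.9459 193.738 ] [294.6728 195.4981]
(array([304.2, 196.5]), [298, 193, 13, 9, 98]) [(array([244.5, 217.8]), [237, 212, 16, 12, 120])]
side spot gray rows 236-248, cols 272-288
[[140  50  37  51  48  44  20  15   8  11
[... 619 characters left out ...]
 126 124
  122 125]
 [143 143 143 143 144 137  77  81  72  52  56  84  91  50  84 137 134 132
  132 132]
 [142 140 138 136 135 129  73 106 117 106  97 105  90  54  95 143 140 139
  138 138]
 [136 133 131 133 130 101  57  83 109 113 102  83  62  73  94 124 140 138
  137 140]
 [135 131 111 114 111  84  78  70  66  79  75  65  78  85  87 103 143 141
  141 142]
 [139 113  88  89  91  91  90  84  81  78  78  84  91  88  90  98 126 144
  140 139]
 [115  90  92  90  89  91  92  89  90  89  92  94  92  93  90  88 103 140
  140 140]
 [ 88  89  91  89  90  88  87  89  90  91  91  92  92  90  87  88  94 126
  146 146]
 [ 88  90  89  89  88  89  93  92  91  92  89  89  89  91  91  92 102 134
  148 148]]
```

```bash
python3 -m inch '[[1,0,0,0,0],[1,0,0,0,0],[1,0,0,0,0],[1,0,0,0,0]]'; python3 -c "
from workcell import workorder
print(workorder.hand_in())"
```

```text
time_s: 22.47
tool_pos: [0.4987, -0.0461, 0.1336]
tcp_rot: [-3.142, 0.0, 0.057]
force: [-1.4, -0.9, 2.0]
grip_width: 0.024
the job is handed in; nothing more can be done
None
```

I handed the job in at 22.5 s. The clamp is latched down and the meter is pressed on the blue spot, held steady.

- **Clamp:** I pressed the paddle to its stop, with 58 N at the fingertips. After I let go, and again in the last pictures, the lever was still down.
- **Tilt:** The moves can't tilt the tool, so I pivoted the meter in the grip against the rim of its stand. The first try gave about 11.7°. A second, slightly further pivot brought it to about 15°, from both the side and wrist views. The last wrist check showed it had not slipped in the grip.
- **Tip on the spot:** The tip should be within about 1–2 mm of the ring's centre. The ring is where I expected it in the last wrist picture, so the board has not moved.
- **Tip pressure:** The two estimates disagree somewhat. By position the tip is in about 5.7 mm, by force about 7 mm (±0.7 mm). Half way is 6 mm.
- **Not checked:** All 12 picture views were used before the final contact, so I checked that only by numbers from the images. I kept the arm clear of the coffee things, caddy and pitcher but did not check them separately at the end.

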